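Load a sharpening stone into its sloped holder and clamp it

TASK

Lay the sharpening stone flat on the sloped steel bed of the stone holder, lengthwise and clear of the long stop and the buffer bar, and let go so that it slides down by itself into the low corner, against the long stop and the sprung buffer bar. Then push the stiff clamp jaw down the bed so that it drives the stone on, pressing the bar back, until the stone bears firmly on the solid end stop, and let go so that it stays clamped. Be gentle, the stone is brittle and must not be knocked or clamped hard, and leave the other things on the counter where they are.

Things in the scene. Friction and masses are not known exactly. Their poses are not given: they have to be found in the camera images.
- stone: sharpening stone, a plain rectangular block of two bonded layers (grey below, reddish brown above), 120 mm along its y, 50 mm along its x, 25 mm high, about 0.34 kg, starts flat on the counter to the right of the holder. Origin at the centre of its underside, z up. Either end may lead.
- bed: smooth slippery steel bed of the stone holder, which is fixed to the counter. Origin: the lowest corner of its surface, at the long stop's foot, level with the buffer bar's face. x (130 mm) and y (240 mm) both run uphill along the bed, at 15 and 17.7 degrees to the level; z is square to it. A stone let go on the bed slides down into the corner (friction 0.11 to 0.17).
- corner (a point): where the centre of the stone's underside lies once it has slid down: bed x 25, y 60, z 0 mm. The long stop is a wall at bed x<0 along the whole y side, 8 mm thick, 14 mm high. The other long side and the upper end have no wall; a guide rail, level with the bed, runs outside x 133 mm.
- buffer_face (a point): point on the face of the sprung buffer bar when out: bed x 25, y 0, 7.5 mm above the bed. The bar lies across the whole bed, 4 to 11 mm above it, carries the sliding stone and yields under 2 to 3.5 N into a groove of the solid end stop behind it, a 14 mm high wall across the bed. That stop is adjustable: from 3 to 15 mm behind the bar's face (bed y -3 to -15), not measured, feel for it.
- jaw: clamp jaw, a crossbar that slides along bed y and stays where left; about 5 N to move it, 105 mm travel. Axes as the bed's. Origin: at bed level in the middle of its rubber stone-side face (44 mm wide, 4 to 19 mm up), at bed x 26 and, at the start, y 193 to 205 mm. The stone feels the push less those 5 N: under 4 N there while only the bar yields; 10 to 13 N is a good clamp, 8 N the least, 20 N too much.
- fin (a point): centre of the top of the jaw's upright push fin: 32 mm wide along bed x, 14 mm thick along bed y (from the jaw's origin to +14 mm), reaching from 20 to 52 mm above the bed. The crossbar under it (4 to 20 mm above the bed) is as thick; beyond it (+y) is free room for shut fingers to push the fin.
- bowl: white ceramic small bowl turned upside down, 112 mm wide, 55 mm high; origin at the centre of its underside, z up; not to be disturbed
- scraper: flat orange plastic scraper lying flat, 130 mm long, 55 mm wide, 12 mm high at most; origin under it, x towards its blade; not to be disturbed
- container: closed clear plastic container with a white lid, 108 x 158 x 62 mm; origin at the centre of its underside; not to be disturbed
- filter: upright mesh filter basket, 92 mm wide, 73 mm high; origin at the centre of its underside; not to be disturbed
- dispenser: stainless steel soap dispenser with a press pump, 68 mm wide, 170 mm high; origin at the centre of its underside; not to be disturbed
- mug: blue ceramic mug, 78 mm wide, 85 mm high; origin at the centre of its underside; not to be disturbed
- brush: dish brush lying down, 200 mm long; origin in its middle on its underside; not to be disturbed
There are look-alikes about, which are no part of the job. Of the things like the stone, leave any that is pink; of the rest the smaller one is meant.

How it is judged:
On the way, in this order (a step that is already met when the one before it is completed fails the run):
1. the stone lies flat and lengthwise on the bed, at least 8 mm clear of the long stop and of the buffer bar (angle between the z axis of stone and the z axis of bed, either way round below 0.06 rad and angle between the y axis of stone and the y axis of bed, either way round below 0.25 rad and z of stone in the frame of bed between -0.003 and 0.003 m and x of stone in the frame of bed between 0.033 and 0.115 m and y of stone in the frame of bed between 0.068 and 0.15 m).
2. the stone has slid down against the long stop and the buffer bar and is let go (x of stone in the frame of bed between 0.022 and 0.0275 m and y of stone in the frame of bed between 0.057 and 0.0625 m and z of stone in the frame of bed between -0.003 and 0.003 m and angle between the z axis of stone and the z axis of bed, either way round below 0.05 rad and angle between the y axis of stone and the y axis of bed, either way round below 0.05 rad and contact force between the fingers and stone below 0.1 N and linear speed of stone below 0.01 m/s), for 0.2 s.
3. the jaw presses the stone on the end stop with at least 8 N (x of stone in the frame of bed between 0.022 and 0.0275 m and y of stone in the frame of bed between 0.041 and 0.0578 m and z of stone in the frame of bed between -0.003 and 0.003 m and angle between the z axis of stone and the z axis of bed, either way round below 0.05 rad and angle between the y axis of stone and the y axis of bed, either way round below 0.05 rad and contact force between jaw and stone above 8 N), for 0.2 s.
At the end, for the whole second after the job is handed in: The stone lies flat on the bed against the long stop (within 2.5 mm and 0.05 rad), pushed down onto the end stop, at rest, and the jaw stays clamped on it (over 3.5 N) after letting go (x of stone in the frame of bed between 0.022 and 0.0275 m and y of stone in the frame of bed between 0.041 and 0.0585 m and z of stone in the frame of bed between -0.003 and 0.003 m and angle between the z axis of stone and the z axis of bed, either way round below 0.05 rad and angle between the y axis of stone and the y axis of bed, either way round below 0.05 rad and contact force between jaw and stone above 3.5 N and linear speed of stone below 0.01 m/s); the robot touches nothing.
It fails at once if the jaw clamps the stone with over 20 N (contact force between jaw and stone above 20 N).
It fails at once if the stone is pressed or knocked against the bed or its long stop with over 60 N (contact force between stone and bed above 60 N).
It fails at once if another thing on the counter is shifted by over 30 mm (distance of any of bowl, scraper, container, filter, dispenser, mug, brush from where it was at the start of the episode above 0.03 m).
It also fails if it takes over 72 s, if anything falls off the work surface, if the arm or the gripper's body presses on something with over 40 N, if the wrist force passes 120 N, or if a joint passes its speed limit or range.

ROBOT

A 7-joint arm with a two-finger parallel gripper is mounted at the origin on the work surface. World frame = base frame: x ahead of the robot, y to its left, z up, the work surface at z = 0. Lengths are in m, angles in rad, forces in N, time in s.
With the tool pointing down it reaches from about 0.425 to 0.875 m from the base axis. Payload 9.9 kg.
Tool frame: the origin (TCP) lies at the very end of the fingers, on their centre line; the grasp point (between the pads) lies robot.grip_point_offset behind it (robot.grip_point_offset is the distance from the TCP to the grasp point, in m); z points along the fingers, y is the line along which they close (so a half turn about z gives the same grasp; the last joint's range is limited). The gripper opens to 85 mm and grips with 20 to 120 N. Pads are 22 mm wide; open, the fingers measure 114 mm over their backs; the gripper's body (76 mm by 85 mm) begins 54 mm behind the grasp point. The pads swing forward as they close: fully open they stand 13 mm farther back than shut.
Start: joints at [-0.084, 0.576, 0.025, 1.437, -0.015, 1.129, -0.057], TCP at [0.675, 0, 0.195] pointing down, gripper open.
Joint ranges: [-2.76, 2.76], [-0.34, 2.15], [-1.52, 1.57], [0.19, 2.46], [-1.09, 4.23], [0.17, 1.99], [-2.82, 2.82]. Speed limits (rad/s): [2.22, 2.22, 3.01, 3.01, 3.14, 3.14, 3.14].

INTERFACE

Orientations are given as a unit quaternion [w, x, y, z].
In Python, from cell import robot, eyes, spot_in, landmark_of gives the robot as it stands. The module is installed in compiled form; this text tells all that it offers. Calls block until the motion is done:
- robot.move_pose(position, orientation): joint-space move of the TCP to a pose.
- robot.move_straight(position, max_speed=0.15, rotation=None, stop_force=None): straight line of the TCP; rotation=None keeps the orientation; max_speed is the mean speed in m/s. With stop_force (N) it stops when the force on the tool has changed by that much, and returns True; else False.
- robot.move_joints(angles): joint-space move.
- robot.set_gripper(opening): finger opening in m; the grip force is fixed at half the most; returns when the fingers have stopped.
- robot.hold(seconds).
- robot.solve_ik(position, orientation): joint angles nearest the present ones, or None.
- robot.observe(): the state.
- eyes.camera(name): name is "scene" or "side" or "wrist"; returns a dict with "pixels" (384x512x3 uint8, red, green, blue), "depth" (384x512 float32, m along the optical axis (not along the pixel's ray), 0 where there is no reading), "fov_y" (degrees; the focal length in pixels is half the picture's height over the tangent of half this angle, whatever the lens; pixels are square), "cx", "cy" (the principal point, pixels), "R" (3x3) and "t" (3): a world point X has camera coordinates R X + t. Camera axes: x right, y down, z forward; pixel columns grow to the right and rows downward; lengths in m; the calibration is good to about 2 mm. A picture is of the moment at which its call begins.
A pose or a line that the arm cannot do raises robot.PlanningError and nothing moves.
- robot.close_job(): hands the job in; it is judged then, once.
Trained networks look in the newest picture that a camera, given by its name, has taken for a name from the list of things; names that differ only in an ending like _2 or _b are one class to them, and where a whole thing is asked for, a point or a joint stands for the part that bears it (a point fixed in the world has none). Each returns a list of dicts, best first, with "score" (0 to 1); they miss things now and then, are a little off and sometimes report something else, mostly with a low value. They report only what shows in the picture. A call takes as long as a camera call. They do not tell look-alikes from the thing itself.
- spot_in(camera, query): "bbox" ([left, top, right, bottom] in pixels, round what is visible of it).
- landmark_of(camera, query): "centre" ([column, row] in pixels: a listed point, or the origin of a listed thing).
The state is a dict: "time_s": time; "joint_pos": joint angles; "joint_vel": joint speeds; "joint_efforts": joint torques, N m; "ee_pos": TCP position; "orientation": TCP orientation; "contact_force": force on the tool from outside, world axes, zero at the start; "wrist_torque": the same for the moment, N m; "finger_gap": finger opening in m; "gripper_force": force on a finger pad.
Only numpy, scipy, OpenCV 4.12 (cv2) and the standard library are available. Lean on these libraries where they do the work, as an engineer would, in place of code of your own. Each camera call takes 0.05 s, during which the arm holds its last target. There are 200 camera calls.

## Working session

There is one attempt and no reset: what is moved stays moved. The work goes in short steps, each a Python script; the robot and the scene stay as the last script left them, time stands still between calls to the robot, and variables do not carry over. Pictures are saved under pics/ and viewed, at most 10 in all, crops included, and the job is handed in when it is done.

```bash
mkdir -p pics
cat > h.py <<'E'
import numpy as np, cv2
from scipy.spatial.transform import Rotation as Rn
from cell import robot, eyes, spot_in, landmark_of
def foc(c): return c["pixels"].shape[0]/2/np.tan(np.radians(c["fov_y"])/2)
def pts(c):
    f=foc(c); d=c["depth"]; v,u=np.mgrid[:d.shape[0],:d.shape[1]]
    P=np.stack([(u-c["cx"])/f*d,(v-c["cy"])/f*d,d],-1)
    W=(P-c["t"])@c["R"]; W[d<=0]=np.nan; return W
def proj(c,X):
    p=np.asarray(X)@c["R"].T+c["t"]; f=foc(c)
    return np.stack([p[...,0]/p[...,2]*f+c["cx"],p[...,1]/p[...,2]*f+c["cy"]],-1)
def save(c,n): cv2.imwrite(f"pics/{n}.png",c["pixels"][:,:,::-1])
def quat(R): q=Rn.from_matrix(R).as_quat(); return [q[3],q[0],q[1],q[2]]
E
python3 - <<'E'
from h import *
import pickle
D={}
for n in("scene","side"):
    c=eyes.camera(n); D[n]=c; save(c,n+"0")
    for q in("stone","bed","corner","buffer_face","jaw","fin"):
        W=pts(c)
        for r in landmark_of(n,q)[:4]:
            u,v=map(int,r["centre"]); print(n,q,round(r["score"],2),(u,v),W[min(max(v,0),383),min(max(u,0),511)].round(3))
    print([(np.round(r["bbox"]),round(r["score"],2)) for r in spot_in(n,"stone")[:5]])
pickle.dump(D,open("D.pkl","wb"))
img=np.hstack([cv2.imread("pics/scene0.png"),cv2.imread("pics/side0.png")])
print(robot.grip_point_offset,robot.observe()["time_s"])
E
```

```text
scene stone 0.94 (113, 218) [ 0.295 -0.465  0.026]
scene stone 0.71 (154, 236) [ 0.467 -0.357  0.03 ]
scene stone 0.66 (203, 242) [ 0.568 -0.211  0.02 ]
scene bed 0.79 (256, 205) [0.516 0.029 0.055]
scene corner 0.57 (270, 199) [0.51  0.093 0.055]
scene corner 0.28 (192, 284) [ 0.76  -0.321  0.061]
scene buffer_face 0.78 (255, 206) [0.518 0.024 0.054]
scene jaw 0.58 (299, 182) [0.517 0.217 0.096]
scene fin 0.49 (294, 168) [ 0.314  0.326 -0.001]
[(array([134., 216., 166., 248.]), 0.87), (array([ 96., 205., 133., 233.]), 0.63), (array([185., 227., 220., 250.]), 0.58)]
side stone 0.95 (307, 366) [ 0.249 -0.469  0.026]
side stone 0.88 (315, 293) [ 0.416 -0.353  0.031]
side stone 0.81 (305, 247) [ 0.524 -0.225  0.025]
side bed 0.62 (238, 206) [0.485 0.031 0.041]
side buffer_face 0.95 (245, 200) [0.511 0.026 0.054]
side jaw 0.57 (206, 158) [0.517 0.23  0.108]
side jaw 0.31 (290, 189) [ 0.675 -0.025  0.036]
side fin 0.74 (202, 153) [0.494 0.218 0.148]
side fin 0.31 (240, 205) [0.489 0.026 0.046]
side fin 0.18 (151, 148) [ 0.17  -0.048  0.474]
[(array([291., 228., 326., 262.]), 0.87), (array([283., 342., 336., 383.]), 0.85), (array([286., 280., 348., 306.]), 0.81)]
0.0187 0.8
```

View pics/scene0.png

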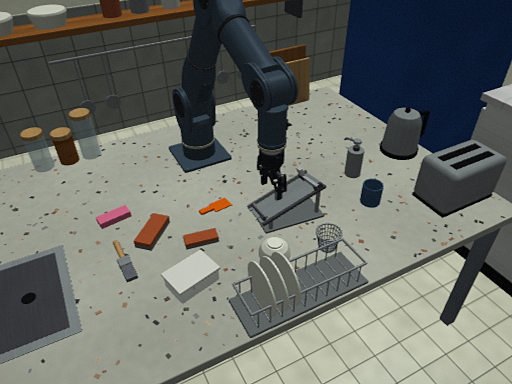

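View pics/side0.png

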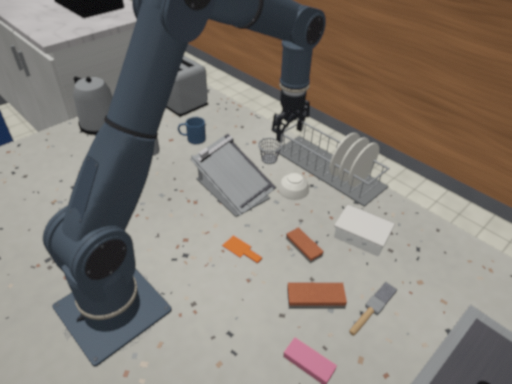

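The pictures show three stone-like things: pink at scene (113,216), a large brown block at (152,231), and a smaller brown block at (201,238), which is the one meant. The holder is at scene (287,203), with its low corner near (255,206). I'll look at both from closer with the wrist camera.

Run:
```python
from h import *
import pickle
D={}
q=quat(np.diag([1,-1,-1.]))
q=robot.observe()["orientation"]; print(np.round(q,3))
ims=[]
for k,p in (("bed",[0.56,0.13,0.36]),("stone",[0.56,-0.2,0.25])):
    try: robot.move_pose(p,q)
    except robot.PlanningError as e: print(k,e); continue
    c=eyes.camera("wrist"); D[k]=c; ims.append(c["pixels"][:,:,::-1])
    W=pts(c)
    for n in(("bed","corner","buffer_face","jaw","fin") if k=="bed" else ("stone",)):
        for r in landmark_of("wrist",n)[:2]:
            u,v=map(int,r["centre"]); print(k,n,round(r["score"],2),(u,v),W[min(max(v,0),383),min(max(u,0),511)].round(4))
    print(k,"cam",(-c["R"].T@c["t"]).round(3))
pickle.dump(D,open("W.pkl","wb"))
im=np.vstack(ims); cv2.imwrite("pics/w1.png",cv2.resize(im,(400*len(ims)//len(ims),600//1)) if 0 else cv2.resize(np.hstack(ims),(800,300)))
print(robot.observe()["time_s"])
```

```text
[0.    0.707 0.707 0.   ]
bed bed 0.98 (215, 190) [0.4858 0.0424 0.0442]
bed corner 0.73 (226, 160) [0.5116 0.1068 0.0651]
bed buffer_face 0.97 (229, 195) [0.5134 0.0335 0.0484]
bed jaw 0.97 (223, 82) [0.5181 0.234  0.1328]
bed fin 0.94 (208, 89) [0.4997 0.224  0.1541]
bed fin 0.35 (242, 282) [ 0.5347 -0.1878  0.0255]
bed cam [0.56  0.211 0.538]
stone stone 0.86 (105, 287) [ 0.2899 -0.4435  0.0222]
stone stone 0.65 (237, 159) [ 0.5368 -0.2033  0.0249]
stone cam [ 0.56  -0.117  0.43 ]
3.4583
```

View pics/w1.png

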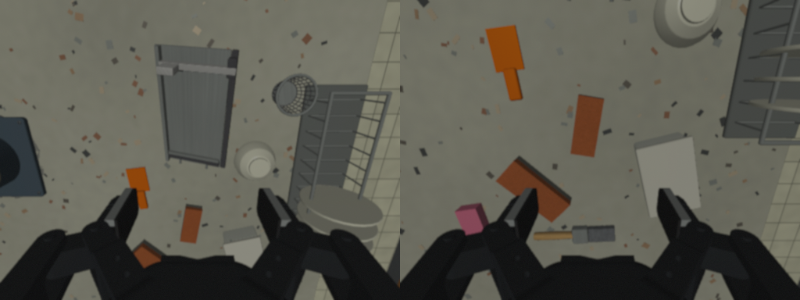

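Left: holder at (155-240, 45-165), with the jaw across it at row 70. Right: the small brown stone at (587,126), clear of its neighbours. Next I'll fit the bed plane and the stone's top.

```bash
cat > fit.py <<'E'
from h import *
import pickle
def stone_fit(c):
    W=pts(c); im=cv2.cvtColor(c["pixels"],cv2.COLOR_RGB2HSV).astype(int)
    m=(im[...,1]>110)&((im[...,0]<12)|(im[...,0]>172))&(W[...,2]>.019)&(W[...,2]<.031)
    n,l=cv2.connectedComponents(m.astype(np.uint8)); out=[]
    for i in range(1,n):
        P=W[l==i]
        if len(P)<300: continue
        r=cv2.minAreaRect(P[:,:2].astype(np.float32)*1000); out.append((len(P),r,P[:,2].mean()))
    return out
if __name__=="__main__":
    D=pickle.load(open("W.pkl","rb"))
    for o in stone_fit(D["stone"]): print(o,"box",cv2.boxPoints(o[1]).round(0).tolist())
    c=D["bed"]; W=pts(c)
    m=(abs(W[...,0]-.56)<.06)&(W[...,1]>.06)&(W[...,1]<.18)&(W[...,2]>.03)&(W[...,2]<.2)
    P=W[m]; 
    for _ in range(8):
        A=np.c_[P[:,:2],np.ones(len(P))]; k=np.linalg.lstsq(A,P[:,2],rcond=None)[0]; r=P[:,2]-A@k; s=max(2*np.std(r[abs(r)<.02]),.0015); P=P[abs(r)<s]
    n=np.array([-k[0],-k[1],1]);n/=np.linalg.norm(n); print("n",n,"slope",np.degrees(np.arccos(n[2])),np.std(r),len(P))
    sx,sy=np.sin(np.radians([15,17.7])); u=np.array([sx,sy,np.sqrt(1-sx*sx-sy*sy)])
    # R0: world vectors of bed axes with yaw unknown
    z=np.array([0,0,1.]); xb=np.cos(np.radians(15)); 
    X0=np.array([xb,0,sx]); yx=-sx*sy/xb; Y0=np.array([yx,np.sqrt(1-yx*yx-sy*sy),sy]); Z0=np.cross(X0,Y0)
    yaw=np.arctan2(n[1],n[0])-np.arctan2(Z0[1],Z0[0])
    R=Rn.from_euler('z',yaw).as_matrix()@np.c_[X0,Y0,Z0]; print("yaw",np.degrees(yaw),"expected slope",np.degrees(np.arccos(Z0[2])))
    O=np.array([.486,.042,0]); O[2]=k@[O[0],O[1],1]; print("O0",O)
    B=(W-O)@R; b=B.reshape(-1,3); b=b[np.isfinite(b).all(1)&(abs(b[:,2])<.08)]
    # height map, 2mm cells
    H=np.full((170,110),np.nan); iu=((b[:,1]+.05)/.002).astype(int); iv=((b[:,0]+.04)/.002).astype(int); ok=(iu>=0)&(iu<170)&(iv>=0)&(iv<110); 
    for a,d,h in zip(iu[ok],iv[ok],b[ok,2]): H[a,d]=h if np.isnan(H[a,d]) else max(h,H[a,d])
    g=np.nan_to_num((H+.03)/.09,nan=0).clip(0,1)*255
    g=cv2.applyColorMap(g.astype(np.uint8),cv2.COLORMAP_JET); g[np.isnan(H)]=0
    g=cv2.resize(g[::-1],None,fx=4.4,fy=3.5,interpolation=0); cv2.imwrite("pics/hm.png",g)
    np.savez("bed.npz",R=R,O=O)
    for y in (.02,.06,.1,.15):
        s=b[abs(b[:,1]-y)<.006]; print("y",y,[(int(1000*x),round(1000*float(np.median(s[abs(s[:,0]-x)<.0015,2])),1)) for x in np.arange(-.02,.16,.003) if (abs(s[:,0]-x)<.0015).sum()>2])
    for x in (.03,.06,.09):
        s=b[abs(b[:,0]-x)<.006]; print("x",x,[(int(1000*y),round(1000*float(np.median(s[abs(s[:,1]-y)<.0015,2])),1)) for y in np.r_[np.arange(-.04,.02,.003),np.arange(.18,.27,.003)] if (abs(s[:,1]-y)<.0015).sum()>2])
E
python3 fit.py
```

```text
(2353, ((538.8845825195312, -209.59230041503906), (118.90160369873047, 48.66706466674805), 80.62256622314453), np.float64(0.02560257950386974)) box [[505.0, -264.0], [553.0, -272.0], [573.0, -155.0], [525.0, -147.0]]
(306, ((443.7297058105469, -331.2127380371094), (2.361103057861328, 150.69985961914062), 46.53183364868164), np.float64(0.025099115556457212)) box [[388.0, -280.0], [498.0, -384.0], [499.0, -382.0], [390.0, -279.0]]
(455, ((264.77691650390625, -426.36627197265625), (49.285518646240234, 50.5539665222168), 7.425632476806641), np.float64(0.025227889896148704)) box [[237.0, -404.0], [244.0, -455.0], [292.0, -448.0], [286.0, -398.0]]
n [-0.27396781 -0.28831709  0.91750471] slope 23.43602839638433 0.0006866576698548689 4186
yaw -5.5666804016601 expected slope 23.53308801178949
O0 [0.486      0.042      0.03547275]
y 0.02 [(-5, 13.5), (-2, 13.4), (0, 9.1), (3, -0.0), (6, -0.1), (9, -0.0), (12, -0.7), (15, 0.1), (18, -0.5), (21, -0.1), (24, -0.5), (27, 0.1), (30, 0.2), (33, -0.0), (36, 0.0), (39, -0.1), (42, -0.3), (45, -0.4), (48, -0.2), (51, -0.3), (54, 0.6), (57, -0.6), (60, 
[... 2812 characters left out ...]
), (11, -0.0), (14, -0.2), (17, -0.6), (180, 0.1), (183, -0.7), (186, -0.5), (189, -0.2), (192, -0.2), (195, -0.2), (201, 20.3), (204, 19.5), (207, 19.6), (210, 19.6), (213, 9.8), (216, -0.4), (219, -0.2), (222, -0.5), (225, -0.6), (228, -0.3), (231, 0.3), (234, -0.4), (237, -0.4)]
x 0.09 [(-33, -0.6), (-18, 13.7), (-15, 13.9), (-12, 13.4), (-9, 11.6), (-6, 7.7), (-3, 6.8), (0, 0.6), (2, -0.1), (5, -0.1), (8, -0.1), (11, -0.4), (14, -0.1), (17, -0.2), (180, -0.3), (183, -0.2), (186, -0.2), (189, -0.1), (192, -0.5), (195, 0.3), (201, 19.5), (204, 19.3), (207, 19.5), (210, 19.5), (213, 9.5), (216, -0.5), (219, -0.3), (222, -0.6), (225, -0.4), (228, -0.5), (231, -0.6), (234, -0.7), (237, -0.6)]
```

View pics/hm.png

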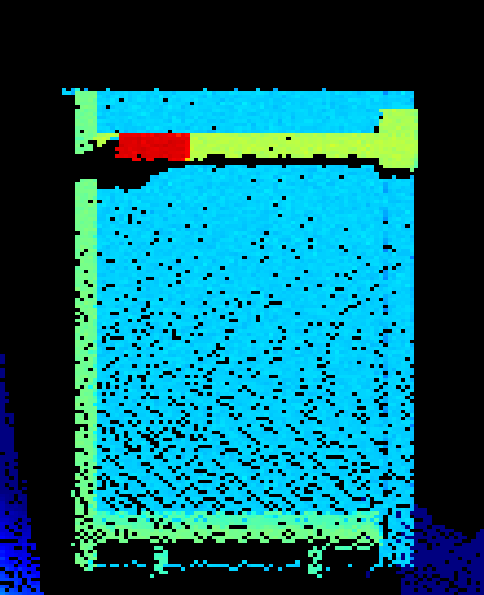

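Run:
```python
from h import *
import pickle
c=pickle.load(open("W.pkl","rb"))["stone"]; p=proj(c,[.539,-.21,.025]); print(p)
u,v=p.astype(int); cv2.imwrite("pics/crop.png",cv2.resize(c["pixels"][v-90:v+130,u-130:u+90,::-1],(500,500)))
b=np.load("bed.npz"); R=b["R"]; O=b["O"]+R@[.0015,-.001,-.0002]
print(R.round(3),O.round(4)); np.savez("bed2.npz",R=R,O=O)
s=np.array([20,117,0.]);s/=np.linalg.norm(s); Rg=np.c_[s,[s[1],-s[0],0],[0,0,-1]]; Rp=np.c_[R[:,1],R[:,0],-R[:,2]]
print(np.linalg.det(Rg),np.linalg.det(Rp))
for P,Q in(([.539,-.2096,.011],Rg),([.539,-.2096,.25],Rg),(O+R@[.04,.076,.012],Rp),(O+R@[.04,.076,.12],Rp),(O+R@[.026,.235,.03],Rp),(O+R@[.026,.12,.03],Rp)):
    print(np.round(robot.solve_ik(list(P),quat(Q)) if robot.solve_ik(list(P),quat(Q)) is not None else [],2))
```

```text
[238.46316279 163.28916943]
[[ 0.961  0.011 -0.275]
 [-0.094  0.953 -0.289]
 [ 0.259  0.304  0.917]] [0.4875 0.041  0.0354]
0.9999999999999999 1.0000000000000004
[ 0.22  0.66  0.11  1.9  -0.12  0.59  0.24]
[ 0.17  0.39  0.17  1.62 -0.07  1.14  0.2 ]
[ 0.05  0.44 -0.2   2.27 -0.96  0.22  0.76]
[ 0.09  0.22 -0.13  2.21 -0.58  0.48  0.4 ]
[-0.34  0.33 -0.14  2.18 -0.37  0.26 -0.18]
[ 0.02  0.37 -0.29  2.28 -0.64  0.2   0.33]
```

View pics/crop.png

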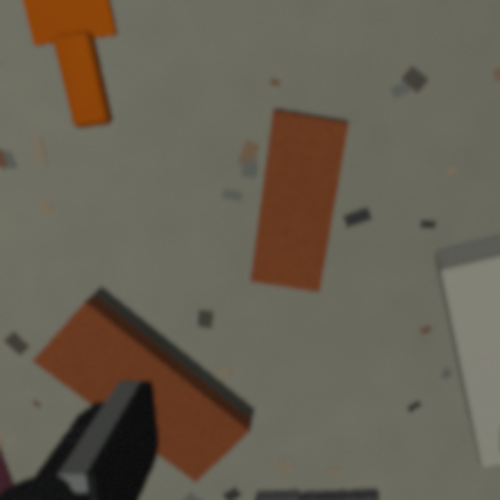

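The crop confirms it: the smaller brown block is at (300,200), and the larger look-alike at (150,385) is left alone. Picking up.

Run:
```python
from h import *
s=np.array([20,117,0.]);s/=np.linalg.norm(s); Rg=np.c_[s,[s[1],-s[0],0],[0,0,-1]]
robot.move_pose([.539,-.2096,.12],quat(Rg))
print(robot.move_straight([.539,-.2096,.011],.1,stop_force=8))
print(robot.observe()["ee_pos"]); robot.set_gripper(.04); o=robot.observe(); print(o["finger_gap"],o["gripper_force"])
robot.move_straight([.539,-.2096,.2],.12); o=robot.observe(); print(o["finger_gap"],o["gripper_force"],o["contact_force"],o["time_s"])
b=np.load("bed2.npz");R,O=b["R"],b["O"];Rp=np.c_[R[:,1],R[:,0],-R[:,2]]
robot.move_pose(list(O+R@[.04,.077,.10]),quat(Rp)); o=robot.observe(); print(o["ee_pos"],o["time_s"],o["contact_force"])
c=eyes.camera("side"); save(c,"held"); p=proj(c,O).astype(int)
cv2.imwrite("pics/heldc.png",cv2.resize(c["pixels"][p[1]-140:p[1]+60,p[0]-110:p[0]+110,::-1],(660,600)))
c=eyes.camera("wrist"); save(c,"heldw")
```

```text
False
[ 0.53942585 -0.20980851  0.01159457]
0.040458062977321206 0.0
0.04020376212547823 0.0 [0.62995824 0.19266329 0.36922969] 7.525
[0.50045926 0.08082606 0.16114822] 8.625 [ 0.17676051 -0.40347772  1.22324362]
```

View pics/heldc.png

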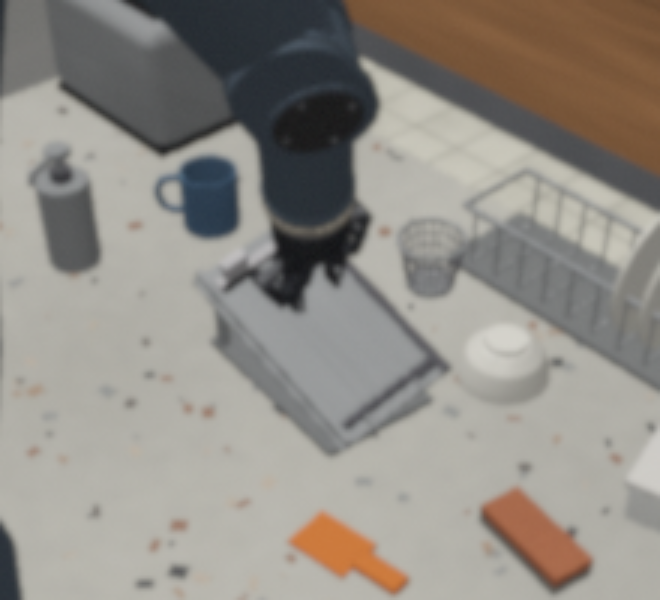

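The picture shows the stone still on the counter, at crop (537,538), and the fingers empty. The pads closed over its top, so I'll locate it again and grasp lower.

Run:
```python
from fit import *
s=np.array([20,117,0.]);s/=np.linalg.norm(s); Rg=np.c_[s,[s[1],-s[0],0],[0,0,-1]]
robot.move_pose([.539,-.21,.22],quat(Rg)); robot.set_gripper(.085)
c=eyes.camera("wrist"); o=max((o for o in stone_fit(c) if abs(o[1][1][0]*o[1][1][1]-5900)<900),key=lambda o:o[0]); print(o,cv2.boxPoints(o[1]).round(0).tolist())
x,y=np.array(o[1][0])/1000; B=cv2.boxPoints(o[1]); e=[B[1]-B[0],B[2]-B[1]]; s=max(e,key=np.linalg.norm); s=np.append(s/np.linalg.norm(s),0); s*=np.sign(s[1])
Rg=np.c_[s,[s[1],-s[0],0],[0,0,-1]]
robot.move_pose([x,y,.06],quat(Rg))
for z in(.007,.004,.001,-.002):
    t=robot.move_straight([x,y,z],.08,stop_force=8); robot.set_gripper(.046); ob=robot.observe(); print(z,t,ob["ee_pos"][2],ob["finger_gap"],ob["gripper_force"],ob["contact_force"])
    if ob["finger_gap"]>.048 or t: break
    robot.set_gripper(.085)
print(ob["time_s"])
```

```text
(2788, ((538.9492797851562, -209.2523651123047), (117.94306945800781, 48.6741828918457), 80.47181701660156), np.float64(0.025657540847344267)) [[505.0, -263.0], [553.0, -271.0], [573.0, -155.0], [525.0, -147.0]]
0.007 False 0.007129102998448926 0.045899546955707665 0.0 [ 0.45968257 -0.59321043 -0.1564344 ]
0.004 False 0.00404694578767005 0.04605589804351758 0.0 [-0.13459348 -0.14600937  0.22130509]
0.001 False 0.0010377989355048883 0.04605559603525054 0.0 [ 0.08168381  0.13463079 -0.16448597]
-0.002 False -0.001957349097247492 0.04563472693506287 0.0 [ 0.08574924  0.88522744 -0.68975452]
15.9417
```

Run:
```python
from h import *
o=robot.observe(); print(o["ee_pos"],o["orientation"],o["finger_gap"],o["gripper_force"],o["contact_force"])
c=eyes.camera("side"); p=proj(c,[.539,-.21,.03]).astype(int); print(p)
a=cv2.resize(c["pixels"][p[1]-60:p[1]+40,p[0]-60:p[0]+60,::-1],(480,400))
c=eyes.camera("wrist"); b=cv2.resize(c["pixels"][:,:,::-1],(533,400))
im=np.hstack([a,b]); cv2.imwrite("pics/g2.png",cv2.resize(im,(800,int(400*800/im.shape[1]))))
print(robot.observe()["time_s"])
```

```text
[ 0.53893579 -0.20923952 -0.00199134] [-6.20465570e-06  7.63372620e-01  6.45958391e-01 -1.02129385e-05] 0.0848262104628159 0.0 [-0.06105639  0.56791077 -0.23214627]
[304 240]
16.5167
```

View pics/g2.png

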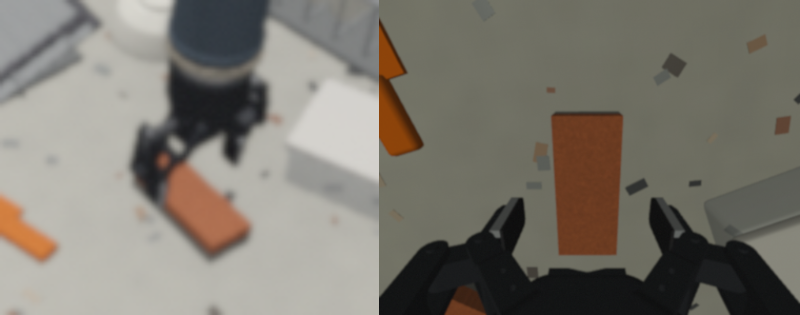

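Run:
```python
from h import *
np.set_printoptions(precision=4,suppress=True)
q=robot.observe()["orientation"]; Rt=Rn.from_quat([q[1],q[2],q[3],q[0]]).as_matrix(); T=robot.observe()["ee_pos"]
cs={n:eyes.camera(n) for n in("side","scene","wrist")}
for n,c in cs.items():
    W=pts(c); L=(W-T)@Rt  # tool frame
    dark=(c["pixels"].max(-1)<75)
    m=dark&(abs(L[...,0])<.08)&(abs(L[...,1])<.09)&(L[...,2]>-.12)&(L[...,2]<-.003)
    P=L[m]; print(n,m.sum(),"cam",(-c["R"].T@c["t"]))
    if len(P):
      for lo in np.arange(-.10,0,.01):
        s=P[(P[:,2]>lo)&(P[:,2]<=lo+.01)]
        if len(s)>3: print(" z %.3f n %d x %.3f..%.3f y %.3f..%.3f  |y|med %.3f xmed %.3f"%(lo,len(s),s[:,0].min(),s[:,0].max(),s[:,1].min(),s[:,1].max(),np.median(abs(s[:,1])),np.median(s[:,0])))
    print(" TCP px",proj(c,T), "stone centre px",proj(c,[.539,-.2093,.025]))
```

```text
side 192 cam [-0.178  -0.7022  1.0019]
 z -0.100 n 25 x -0.013..0.009 y -0.073..0.063  |y|med 0.055 xmed -0.011
 z -0.090 n 14 x -0.007..0.009 y -0.059..0.045  |y|med 0.043 xmed -0.002
 z -0.080 n 18 x -0.012..0.004 y -0.057..0.045  |y|med 0.045 xmed -0.004
 z -0.070 n 22 x -0.010..0.006 y -0.058..0.044  |y|med 0.046 xmed -0.003
 z -0.060 n 4 x -0.006..0.006 y -0.052..0.044  |y|med 0.043 xmed -0.002
 TCP px [303.3966 247.2762] stone centre px [304.2862 241.5196]
scene 231 cam [ 1.5789 -0.5223  1.0714]
 z -0.100 n 10 x -0.012..0.012 y 0.043..0.073  |y|med 0.067 xmed -0.001
 z -0.080 n 11 x -0.010..0.006 y 0.045..0.061  |y|med 0.054 xmed -0.001
 z -0.070 n 12 x -0.009..0.009 y -0.043..0.057  |y|med 0.052 xmed 0.002
 z -0.060 n 9 x -0.009..0.008 y -0.052..0.057  |y|med 0.048 xmed -0.005
 z -0.030 n 28 x -0.057..0.054 y -0.020..0.030  |y|med 0.025 xmed -0.005
 z -0.020 n 77 x -0.057..0.057 y 0.019..0.031  |y|med 0.025 xmed 0.005
 z -0.010 n 35 x -0.058..0.058 y 0.020..0.050  |y|med 0.026 xmed -0.008
 TCP px [200.9059 240.9284] stone centre px [200.1956 235.6053]
wrist 24300 cam [ 0.5523 -0.1287  0.1773]
 z -0.100 n 2264 x -0.013..0.014 y -0.075..0.074  |y|med 0.054 xmed 0.011
 z -0.090 n 1097 x -0.009..0.012 y -0.056..0.056  |y|med 0.043 xmed 0.007
 z -0.080 n 1289 x -0.011..0.011 y -0.057..0.056  |y|med 0.043 xmed 0.006
 z -0.070 n 1010 x -0.011..0.011 y -0.057..0.056  |y|med 0.043 xmed 0.006
 z -0.060 n 615 x -0.011..0.012 y -0.056..0.055  |y|med 0.043 xmed 0.005
 z -0.050 n 9 x -0.005..0.006 y -0.043..0.043  |y|med 0.043 xmed 0.001
 z -0.030 n 39 x 0.059..0.059 y -0.024..0.016  |y|med 0.009 xmed 0.059
 z -0.020 n 165 x 0.059..0.059 y -0.025..0.024  |y|med 0.012 xmed 0.059
 z -0.010 n 227 x -0.038..0.059 y -0.025..0.089  |y|med 0.025 xmed 0.059
 TCP px [252.8598 216.7718] stone centre px [252.9844 234.4334]
```

The fingers are really about 40 mm shorter than the stated TCP: all three cameras put the open tips about 50 mm behind it. I'll measure the tip offset at each opening that matters.

Run:
```python
from h import *
p=robot.observe()["ee_pos"]; robot.move_straight([p[0],p[1],.08],.12)
for g in (.085,.05,0.):
    robot.set_gripper(g); o=robot.observe(); q=o["orientation"]; Rt=Rn.from_quat([q[1],q[2],q[3],q[0]]).as_matrix()
    for n in("wrist","side","scene"):
        c=eyes.camera(n); L=(pts(c)-o["ee_pos"])@Rt
        m=(abs(L[...,0])<.016)&(abs(L[...,1])<.07)&(L[...,2]>-.12)&(L[...,2]<.02)
        P=L[m]; z=np.sort(P[:,2]); i=P[:,2]>z[-1]-.008
        print(g,round(o["finger_gap"],4),n,len(z),"top z",z[-15::3].round(4),"inner |y|",np.percentile(abs(P[i,1]),[2,50,98]).round(4),"x",np.percentile(P[i,0],[2,98]).round(3))
print(o["time_s"],robot.solve_ik([.539,-.2093,-.033],list(q)))
```

```text
0.085 0.085 wrist 20949 top z [-0.05   -0.0498 -0.0498 -0.0495 -0.0492] inner |y| [0.042  0.0427 0.0501] x [-0.01   0.011]
0.085 0.085 side 313 top z [-0.0569 -0.0547 -0.0538 -0.0527 -0.0502] inner |y| [0.042  0.0435 0.0509] x [-0.012  0.007]
0.085 0.085 scene 85 top z [-0.0618 -0.0606 -0.0592 -0.0552 -0.0522] inner |y| [0.0434 0.0457 0.0489] x [-0.008  0.001]
0.05 0.0503 wrist 21232 top z [-0.0403 -0.0401 -0.04   -0.0397 -0.0394] inner |y| [0.0246 0.0253 0.0353] x [-0.01   0.011]
0.05 0.0503 side 393 top z [-0.0452 -0.0448 -0.044  -0.0423 -0.0409] inner |y| [0.0238 0.0259 0.0333] x [-0.011  0.012]
0.05 0.0503 scene 123 top z [-0.0511 -0.0491 -0.048  -0.0463 -0.0427] inner |y| [0.0275 0.0318 0.0374] x [-0.007  0.012]
0.0 0.0 wrist 21115 top z [-0.0415 -0.0413 -0.0412 -0.0409 -0.0408] inner |y| [0.0001 0.0052 0.012 ] x [0.006 0.011]
0.0 0.0 side 279 top z [-0.0465 -0.0451 -0.0431 -0.0414 -0.0383] inner |y| [0.0012 0.0067 0.0127] x [-0.011  0.005]
0.0 0.0 scene 94 top z [-0.0478 -0.0469 -0.0457 -0.0416 -0.0375] inner |y| [0.001  0.0076 0.0105] x [-0.009  0.01 ]
18.9917 [ 0.16740845  0.73552098  0.19263839  1.9225014  -0.26721055  0.50809274
  0.37953054]
```

The tips are at -49 mm (open), -39 mm (gap 50) and -37 mm (shut) in the tool frame. I'll check that the placement can be reached with this, then grasp.

```bash
python3 - <<'E'
from h import *
np.set_printoptions(precision=3,suppress=True)
b=np.load("bed2.npz");R,O=b["R"],b["O"];Rp=np.c_[R[:,1],R[:,0],-R[:,2]]
def ik(P,Q):
    return robot.solve_ik(list(P),quat(Q))
for f in(1,-1):
    Q=Rp@np.diag([f,f,1])
    for x,y in((.042,.077),(.05,.09),(.05,.11)):
        print(f,x,y,[ik(O+R@[x,y,h],Q) for h in(-.03,.08)])
V=np.c_[[0,1,0],[1,0,0],[0,0,-1.]]
for nm,Q in(("tilt",Rp),("vert",V)):
    for y in(.225,.12): print(nm,y,ik(O+R@[.026,y,.03-.037],Q))
E
python3 - <<'E'
from fit import *
s=np.array([np.cos(np.radians(80.47)),np.sin(np.radians(80.47)),0]); Rg=np.c_[s,[s[1],-s[0],0],[0,0,-1]]
x,y=.539,-.2093
robot.set_gripper(.068); robot.move_pose([x,y,.03],quat(Rg))
print(robot.move_straight([x,y,-.026],.08,stop_force=8)); robot.set_gripper(.04); o=robot.observe(); print(o["ee_pos"],o["finger_gap"],o["gripper_force"])
robot.move_straight([x,y,.12],.12); o=robot.observe(); print(o["finger_gap"],o["gripper_force"],o["contact_force"],o["time_s"])
E
```

```text
1 0.042 0.077 [array([ 0.467,  0.644, -0.869,  2.256,  1.304,  0.256, -1.509]), array([ 0.058,  0.298, -0.136,  2.232, -0.67 ,  0.383,  0.477])]
1 0.05 0.09 [array([ 0.444,  0.639, -0.87 ,  2.231,  1.227,  0.268, -1.454]), array([ 0.011,  0.296, -0.111,  2.209, -0.643,  0.397,  0.423])]
1 0.05 0.11 [array([ 0.402,  0.626, -0.87 ,  2.223,  1.208,  0.277, -1.476]), array([-0.052,  0.285, -0.091,  2.201, -0.62 ,  0.398,  0.355])]
-1 0.042 0.077 [array([ 0.467,  0.644, -0.869,  2.256,  1.304,  0.256,  1.633]), array([ 0.843,  0.55 , -1.292,  2.21 ,  0.763,  0.488,  2.15 ])]
-1 0.05 0.09 [array([ 0.444,  0.639, -0.87 ,  2.231,  1.227,  0.268,  1.688]), array([ 0.814,  0.549, -1.291,  2.186,  0.754,  0.506,  2.139])]
-1 0.05 0.11 [array([ 0.402,  0.626, -0.87 ,  2.223,  1.208,  0.277,  1.666]), array([ 0.773,  0.534, -1.29 ,  2.178,  0.75 ,  0.512,  2.102])]
tilt 0.225 [-0.377  0.405 -0.085  2.206 -0.644  0.182  0.112]
tilt 0.12 [ 0.394  0.555 -0.871  2.275  1.152  0.246 -1.469]
vert 0.225 [-0.72   0.543  0.277  1.826 -0.198  0.8   -0.342]
vert 0.12 [-0.548  0.538  0.252  1.954 -0.206  0.675 -0.168]
False
[ 0.53949741 -0.20947626 -0.02536316] 0.04857127729658791 63.37534189224243
0.04809072862504668 62.595298290252686 [ 0.0323259  -0.19920387 -2.56197356] 22.625
```

Run:
```python
from h import *
np.set_printoptions(precision=3,suppress=True)
b=np.load("bed2.npz");R,O=b["R"],b["O"];Rp=np.c_[R[:,1],R[:,0],-R[:,2]]
p=robot.observe()["ee_pos"]; robot.move_straight([p[0],p[1],.22],.15)
T=O+R@[.042,.077,.12]
j=robot.solve_ik(list(T),quat(Rp@np.diag([-1,-1,1]))); j1=robot.solve_ik(list(T),quat(Rp)); print(j,j1,robot.observe()["joint_pos"])
j=np.array(j); j[6]-=np.pi*np.sign(j[6])
if abs(j[4]-1)<.6:
    robot.move_joints(list(j)); o=robot.observe(); print(o["ee_pos"]-T,o["finger_gap"],o["time_s"])
    try:
        t=robot.move_straight(list(O+R@[.042,.077,0.]),.1,stop_force=6); print(t)
    except robot.PlanningError as e: print("plan",e)
    o=robot.observe(); print(R.T@(o["ee_pos"]-O),o["joint_pos"],o["finger_gap"],o["time_s"])
    c=eyes.camera("side"); p=proj(c,O).astype(int)
    cv2.imwrite("pics/pl.png",cv2.resize(c["pixels"][p[1]-110:p[1]+40,p[0]-80:p[0]+80,::-1],(640,600)))
```

```text
[-0.71   0.332  0.923  2.224 -1.004  0.729 -2.259] [-0.048  0.222  0.035  2.206 -0.646  0.508  0.469] [ 0.078  0.425  0.317  1.675 -0.147  1.067  0.274]
```

Run:
```python
from h import *
np.set_printoptions(precision=3,suppress=True)
b=np.load("bed2.npz");R,O=b["R"],b["O"];Rp=np.c_[R[:,1],R[:,0],-R[:,2]]
p=robot.observe()["ee_pos"]; robot.move_straight([p[0],p[1],.30],.15)
a=np.array(robot.observe()["joint_pos"]); e=np.array([.843,.55,-1.292,2.21,.763,.488,2.15-np.pi])
for f in(.2,.4,.6,.8):
    robot.move_joints(list(a+f*(e-a))); o=robot.observe(); print(f,o["ee_pos"],"bed",R.T@(o["ee_pos"]-O),o["contact_force"],o["time_s"])
    if (R.T@(o["ee_pos"]-O))[2]<.05: break
T=O+R@[.042,.077,.10]
print("ik",robot.solve_ik(list(T),quat(Rp)))
```

```text
0.2 [ 0.527 -0.191  0.218] bed [ 0.107 -0.165  0.224] [ 0.187 -1.426 -1.499] 24.55
0.4 [ 0.525 -0.155  0.16 ] bed [ 0.086 -0.148  0.16 ] [-0.069 -1.333 -2.204] 24.9667
0.6 [ 0.526 -0.095  0.123] bed [ 0.073 -0.102  0.109] [ 0.749 -1.406 -2.501] 25.3833
0.8 [ 0.525 -0.012  0.116] bed [ 0.062 -0.026  0.079] [ 0.358 -0.079 -2.215] 25.8
ik [ 0.826  0.442 -1.175  2.197  0.453  0.439 -0.672]
```

Run:
```python
from h import *
np.set_printoptions(precision=3,suppress=True)
b=np.load("bed2.npz");R,O=b["R"],b["O"];Rp=np.c_[R[:,1],R[:,0],-R[:,2]]
T=O+R@[.042,.077,.09]
robot.move_joints(robot.solve_ik(list(T),quat(Rp)))
for h in(.03,0,-.018):
    try: t=robot.move_straight(list(O+R@[.042,.077,h]),.1)
    except robot.PlanningError as e: print(h,"plan",e); break
    o=robot.observe(); print(h,R.T@(o["ee_pos"]-O),o["joint_pos"],o["finger_gap"],R.T@o["contact_force"],o["time_s"])
c=eyes.camera("side"); p=proj(c,O).astype(int)
cv2.imwrite("pics/pl.png",cv2.resize(c["pixels"][p[1]-110:p[1]+40,p[0]-80:p[0]+80,::-1],(640,600)))
print("low",robot.solve_ik(list(O+R@[.042,.077,-.029]),quat(Rp)))
```

```text
0.03 [0.042 0.077 0.03 ] [ 0.541  0.505 -0.877  2.241  0.635  0.256 -0.85 ] 0.04826438605680845 [-0.034 -0.712 -2.411] 27.0167
0 [0.042 0.077 0.   ] [ 0.43   0.54  -0.756  2.253  0.773  0.18  -0.985] 0.04845353060504114 [-1.587 -0.754 -2.254] 27.4667
-0.018 [ 0.042  0.077 -0.018] [ 0.414  0.582 -0.761  2.257  1.051  0.178 -1.26 ] 0.04866945317421105 [-0.71  -1.461 -1.945] 27.8417
low [ 0.397  0.606 -0.752  2.258  1.207  0.176 -1.415]
```

View pics/pl.png

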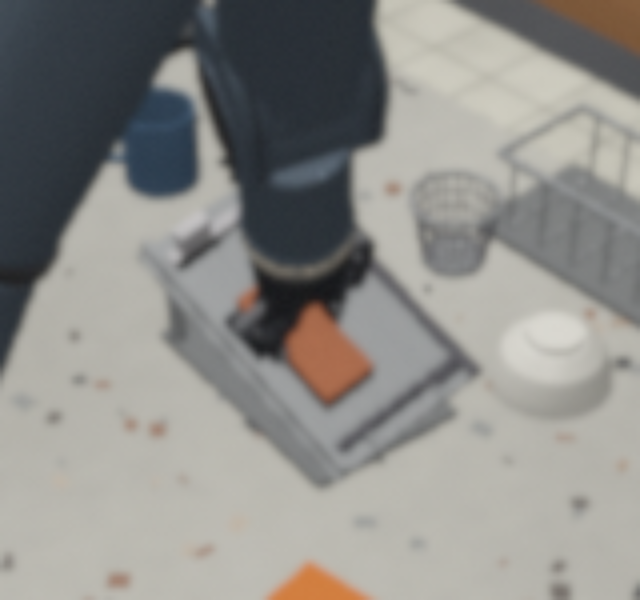

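The stone is held parallel just above the bed, at crop (320,360), clear of the stop and bar. I'll lower it, then let go in small opening steps.

Run:
```python
from h import *
np.set_printoptions(precision=4,suppress=True)
b=np.load("bed2.npz");R,O=b["R"],b["O"]
t=robot.move_straight(list(O+R@[.042,.077,-.030]),.02,stop_force=4); o=robot.observe(); print(t,R.T@(o["ee_pos"]-O),R.T@o["contact_force"])
robot.hold(.2)
for g in(.054,.060,.066,.072,.078,.085): robot.set_gripper(g)
robot.hold(.3); o=robot.observe(); print(o["finger_gap"],R.T@o["contact_force"],o["time_s"])
h=(R.T@(o["ee_pos"]-O))[2]
try: robot.move_straight(list(O+R@[.042,.077,.05]),.08)
except robot.PlanningError as e: print(e)
c=eyes.camera("wrist"); W=(pts(c)-O)@R
im=cv2.cvtColor(c["pixels"],cv2.COLOR_RGB2HSV).astype(int)
m=(im[...,1]>110)&((im[...,0]<12)|(im[...,0]>172))&(abs(W[...,2]-.025)<.004)
P=W[m]; print(m.sum(), len(P) and (cv2.minAreaRect(P[:,:2].astype(np.float32)*1000),P[:,2].mean()))
print(P[:,:2].min(0),P[:,:2].max(0))
cv2.imwrite("pics/rel.png",c["pixels"][:,:,::-1]); print(robot.observe()["time_s"])
```

```text
True [ 0.0421  0.0766 -0.0266] [-0.1527 -0.0182  3.1729]
0.08491767636801607 [ 0.2075  0.4456 -1.0804] 30.275
7500 (((25.740123748779297, 57.27627182006836), (120.26837921142578, 49.33878707885742), 89.91889190673828), np.float64(0.02473010180865398))
[ 0.001  -0.0029] [0.0504 0.1174]
31.4417
```

View pics/rel.png

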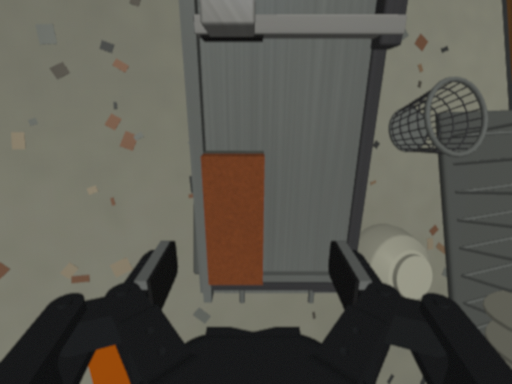

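The stone has slid into the corner: it measures x 25.7, y 57.3 and square to the bed (stone at pixels (202-265, 152-285)). Next, get behind the fin with shut fingers.

Run:
```python
from h import *
import pickle
np.set_printoptions(precision=4,suppress=True)
b=np.load("bed2.npz");R,O=b["R"],b["O"]
W=pts(pickle.load(open("D.pkl","rb"))["scene"]); print("disp",W[165,354],W[150,354],"mug",W[192,372])
s=R[:,1]*[1,1,0]; s/=np.linalg.norm(s); V=np.c_[s,[s[1],-s[0],0],[0,0,-1]]
D=np.array([0,0,-.037])
A=O+R@[.026,.240,.033]+D
p=robot.observe()["ee_pos"]; robot.move_straight([p[0],p[1],.24],.15); robot.set_gripper(0)
j=robot.solve_ik(list(A+[0,0,.13]),quat(V)); print("ik",j,robot.observe()["joint_pos"])
robot.move_pose(list(A+[0,0,.13]),quat(V)); o=robot.observe(); print(o["joint_pos"],o["contact_force"],o["time_s"])
c=eyes.camera("wrist"); B=(pts(c)-O)@R; m=(B[...,2]>.047)&(B[...,2]<.056)&(abs(B[...,0]-.026)<.02)&(abs(B[...,1]-.206)<.02)
print("fin",m.sum(),np.percentile(B[m],[1,99],axis=0))
m=(abs(B[...,2]-.025)<.003)&(B[...,0]>.0)&(B[...,0]<.06)&(B[...,1]<.14); print("stone",m.sum(),m.any() and np.percentile(B[m],[1,99],axis=0))
```

```text
disp [0.4974 0.502  0.0687] [0.4693 0.5147 0.1229] mug [0.6799 0.4429 0.0748]
ik [ 0.1109  0.5429 -1.0693  1.6384  0.4958  1.2602 -1.0657] [ 0.9903  0.4662 -1.4865  2.0445  0.4755  0.7065 -0.761 ]
[ 0.1124  0.5429 -1.0688  1.6392  0.4961  1.2597 -1.0653] [-0.1213 -0.1575 -0.7025] 34.3333
fin 336 [[0.0124 0.201  0.0474]
 [0.043  0.2145 0.0528]]
stone 0 False
```

```bash
cat >> h.py <<'E'
def bedf():
    b=np.load("bed2.npz"); return b["R"],b["O"]
R,O=bedf(); DT=np.array([0,0,-.037])
def tgt(y,h=.033): return list(O+R@[.027,y,h]+DT)
def st(F0=0):
    o=robot.observe(); return (R.T@(o["ee_pos"]-DT-O))[1], (R.T@o["contact_force"]), o["time_s"]
E
python3 - <<'E'
from h import *
np.set_printoptions(precision=4,suppress=True)
robot.move_straight(tgt(.240),.12); robot.hold(.2); y,F,t=st(); print(y,F,t); np.save("F0.npy",F)
print(robot.move_straight(tgt(.215),.03,stop_force=2.5),*st())
for yt in(.20,.18,.165,.155,.150):
    r=robot.move_straight(tgt(yt),.05); y,f,t=st(); print(yt,r,y,f-F,t)
E
```

```text
0.24032433368493786 [-0.1301 -0.297  -0.0528] 35.8167
True 0.22258682600059923 [-0.5324  1.3929  0.5036] 36.4083
0.2 False 0.19926918103723273 [ 0.0294  1.1563 -0.9364] 37.0167
0.18 False 0.17923044453223988 [0.1195 1.462  0.5914] 37.5667
0.165 False 0.16424138903469623 [-0.7527  0.5654  0.7787] 38.0167
0.155 False 0.15440960190256345 [0.1312 0.7445 0.1808] 38.3667
0.15 False 0.1497036972898483 [0.5843 2.1307 0.0161] 38.6167
```

Run:
```python
from h import *
np.set_printoptions(precision=2,suppress=True)
F=np.load("F0.npy")
def rd(n=4):
    fs=[]
    for _ in range(n): robot.hold(.02); y,f,t=st(); fs.append(f-F)
    return round(y,5),np.mean(fs,0),round(t,2)
for yt in(.148,.146,.144): robot.move_straight(tgt(yt),.008); print(*rd())
y,f,t=rd(); S=9.5-f[1]
r=robot.move_straight(tgt(.118),.006,stop_force=S); y1,f1,_=st(); print("stop",S,r,y1,f1-F); print(*rd())
```

```text
0.1483 [-0.46  4.68  2.02] 39.08
0.14572 [-0.63  3.82  1.7 ] 39.55
0.14381 [-0.47  3.9   1.64] 40.02
stop 5.770995404485266 True 0.13368497013099365 [1.1  1.31 0.16]
0.13374 [0.83 1.45 0.52] 42.31
```

Run:
```python
from h import *
np.set_printoptions(precision=2,suppress=True)
F=np.load("F0.npy")
def rd(n=5):
    fs=[]
    for _ in range(n): robot.hold(.02); y,f,t=st(); fs.append(f-F)
    return round(y,5),np.mean(fs,0),round(t,2)
for k in range(14):
    y=st()[0]; yt=(y if k==0 else yt)-.0005
    r=robot.move_straight(tgt(yt),.006,stop_force=8); a=st(); m=rd(); print(round(yt,4),r,round(a[0],5),(a[1]-F)[1].round(2),m)
    if m[1][1]>10 or r: break
```

```text
0.1332 False 0.13367 4.37 (np.float64(0.13365), array([-0.91,  4.63, -3.1 ]), 42.82)
0.1327 False 0.13366 6.16 (np.float64(0.13364), array([-1.16,  5.94, -2.8 ]), 43.15)
0.1322 False 0.13355 7.14 (np.float64(0.13362), array([-1.72,  6.98, -2.85]), 43.48)
0.1317 False 0.13357 8.18 (np.float64(0.13363), array([-2.09,  8.15, -2.06]), 43.82)
0.1312 False 0.1336 9.1 (np.float64(0.13358), array([-1.76,  9.27, -2.04]), 44.15)
0.1307 False 0.13357 10.86 (np.float64(0.13359), array([-2.33, 10.5 , -1.86]), 44.48)
```

The position now holds at y 0.1336 while the force climbs about 1.2 N per step, so the stone is on the solid stop. I'll press on gently to about 16 N in all, then let go.

Run:
```python
from h import *
np.set_printoptions(precision=2,suppress=True)
F=np.load("F0.npy")
def rd(n=6):
    fs=[]
    for _ in range(n): robot.hold(.02); y,f,t=st(); fs.append(f-F)
    return round(y,5),np.mean(fs,0),round(t,2)
yt=.1307
for k in range(8):
    yt-=.0005; robot.move_straight(tgt(yt),.006); m=rd(); print(round(yt,4),m)
    if m[1][1]>15.8: break
robot.hold(.4); print(rd())
robot.move_straight(tgt(.150),.03); robot.move_straight([*tgt(.165)[:2],.22],.12)
robot.hold(.3); c=eyes.camera("wrist"); B=(pts(c)-O)@R
im=cv2.cvtColor(c["pixels"],cv2.COLOR_RGB2HSV).astype(int)
mm=(im[...,1]>110)&((im[...,0]<12)|(im[...,0]>172))&(abs(B[...,2]-.025)<.004); print(mm.sum(),mm.any() and np.percentile(B[mm],[1,99],axis=0).round(4))
c=eyes.camera("side"); p=proj(c,O).astype(int)
cv2.imwrite("pics/end.png",cv2.resize(c["pixels"][p[1]-110:p[1]+40,p[0]-80:p[0]+80,::-1],(640,600))); print(robot.observe()["time_s"])
```

```text
0.1302 (np.float64(0.13358), array([-2.4 , 11.69, -0.55]), 44.83)
0.1297 (np.float64(0.13353), array([-2.96, 13.45, -0.94]), 45.18)
0.1292 (np.float64(0.13354), array([-3.2 , 14.74, -0.29]), 45.53)
0.1287 (np.float64(0.13352), array([-3.23, 15.39, -0.12]), 45.88)
0.1282 (np.float64(0.13353), array([-3.04, 16.78,  0.41]), 46.23)
(np.float64(0.13351), array([-3.19, 16.73,  0.48]), 46.73)
273 [[0.   0.06 0.02]
 [0.05 0.11 0.03]]
49.325
```

View pics/end.png

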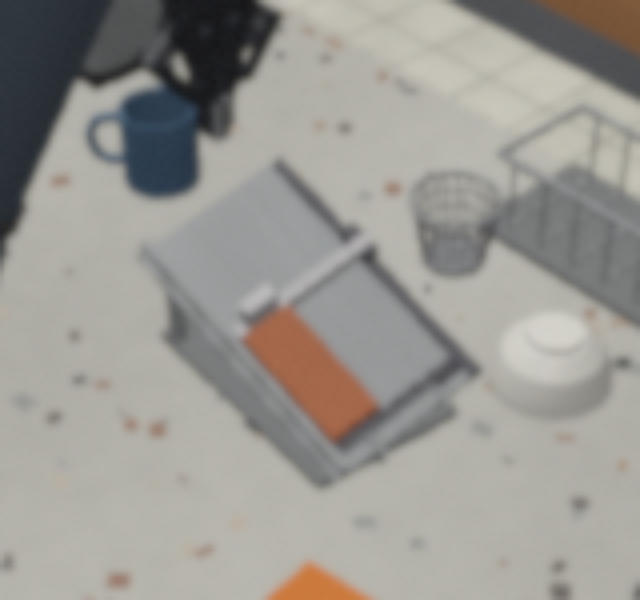

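The stone sits square in the corner, at crop (312,375), with the jaw against its upper end at (262,310). The arm is clear and nothing else has moved.

```bash
python3 -c "
from h import *
print(robot.close_job())"
```

```text
the job is handed in; nothing more can be done
None
```

The job is handed in at about 49 s with no verdict returned: the stone slid by itself into the low corner and now sits clamped against the end stop at an estimated 12 N. I missed the first grasps because the real fingertips are about 37 mm short of the stated TCP, which I measured and corrected for.

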